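# Squeeze-test and sort the air pump's rubber feet

### The arm

A 7-joint arm with a two-finger parallel gripper is mounted at the origin on the work surface. World frame = base frame: x ahead of the robot, y to its left, z up, the work surface at z = 0. Lengths are in mm, angles in rad, forces in N, time in s.
With the tool pointing down it reaches from about 400 to 875 mm from the base axis. Payload 19.3 kg.
Tool frame: the origin (TCP) lies at the very end of the fingers, on their centre line; the grasp point (between the pads) lies 19 mm behind it (grip_point_offset is the z of the grasp point in the tool frame, in mm); z points along the fingers, x is the direction in which the jaws open and shut, and the axes are right-handed (so a half turn about z gives the same grasp; the last joint's range is limited). The gripper opens to 85 mm and grips with 20 to 120 N. Pads are 22 mm wide; open, the fingers measure 114 mm over their backs; the gripper's body (76 mm by 85 mm) begins 54 mm behind the grasp point. The pads swing forward as they close: fully open they stand 13 mm farther back than shut.
Start: joints at [1.129, 0.521, -0.036, 1.599, 0.021, 1.021, -0.113], TCP at [227.03, -582.298, 199.491] pointing down, gripper open.
Joint ranges: [-2.91, 2.91], [-0.3, 2.13], [-1.5, 1.42], [0.17, 2.43], [-1.26, 4.41], [0.16, 1.93], [-2.52, 2.52]. Speed limits (rad/s): [1.89, 1.89, 2.39, 2.39, 3.01, 3.01, 3.01].

### API

Orientations are given as a 3x3 rotation matrix whose columns are the frame's x, y, z axes.
In Python, from workcell import movep, movel, goto_joints, open_gripper, clamp, wait, inverse_kinematics, read_state, camera, PlanningError, finish_job, grip_point_offset gives the robot as it stands. Calls block until the motion is done:
- movep(position, orientation): joint-space move of the TCP to a pose.
- movel(position, frame=None, max_speed=150, guard=None): straight line of the TCP; frame=None keeps the orientation; max_speed is the mean speed in mm/s. With guard (N) it stops when the force on the tool has changed by that much, and returns True; else False.
- goto_joints(angles): joint-space move.
- open_gripper() and clamp(): open the fingers fully, or close them until they stop; the grip force is fixed at half the most.
- wait(seconds).
- inverse_kinematics(position, orientation): joint angles nearest the present ones, or None.
- read_state(): the state.
- camera(name): name is "scene" or "top"; returns a dict with "image" (384x512x3 uint8, blue, green, red), "range_z" (384x512 float32, mm along the optical axis (not along the pixel's ray), 0 where there is no reading), "fx", "fy", "cx", "cy" (pixels), "cam_to_world" (4x4, takes a point from camera to world coordinates). Camera axes: x right, y up, looking along -z (the intrinsics and any distortion apply to the point x, -y, -z); pixel columns grow to the right and rows downward; lengths in mm; the calibration is good to about 2 mm. A picture is of the moment at which its call begins.
A pose or a line that the arm cannot do raises PlanningError and nothing moves.
- finish_job(): hands the job in, once; it reports no verdict.
The state is a dict: "time": time; "qpos": joint angles; "qvel": joint speeds; "joint_efforts": joint torques, N m; "eef_pos": TCP position; "tool_rot": TCP orientation; "ft_force": force on the tool from outside, world axes, zero at the start; "torque": the same for the moment, N m; "finger_gap": finger opening in mm.
Only numpy, scipy, OpenCV 4.12 (cv2) and the standard library are available. Lean on these libraries where they do the work, as an engineer would, in place of code of your own. Each camera call takes 0.05 s, during which the arm holds its last target.

### The job

Three same-looking rubber feet for the air pump stand in the rack. Starting at the seat beside the rack's steel pin and going along the row, press each foot's cap straight down by 6 mm, hold it there for about half a second to feel how hard it pushes back and let it up again; a cap pushed down more than 9 mm, or with more than 24 N, is spoiled. Then stand the softest foot upright on the floor of the breeder box's wide compartment and the firmest in its narrow compartment, leave the middling one in its seat, and do not disturb the other things on the shelf.

Things in the scene. Friction and masses are not known exactly. Their poses are not given: they have to be found in the camera images.
- rack: Fixed white plastic rack 70 x 250 x 18 tall with three round seats 80 apart in a row along its y; a steel pin 8 diameter, 20 tall stands on its top at the -y end, 35 from the first seat. Origin under its centre; x across the row, y along it, z up. In each seat stands a foot, all alike: black upright cylinder 36 diameter, 38 tall (the part to grip), and on it a sprung rubber cap, 28 diameter, flat, 14 higher (52 tall in all, about 80 g). Sizes in mm.
- seat_1 (a point): Where the centre of the foot standing in the first seat, next to the steel pin, is at the start: on the seat's axis, 26 above the seat's floor, 36 above the table (the seat's floor is 10 above the table, 8 below the rack's top; 1 play all round the foot). The foot's cap top is 26 above this point, and it is gripped about 5 above it. Axes as the rack's, z up. It stays with the rack when the foot is taken away. Sizes in mm.
- seat_2 (a point): Where the centre of the foot standing in the middle seat, is at the start: on the seat's axis, 26 above the seat's floor, 36 above the table (the seat's floor is 10 above the table, 8 below the rack's top; 1 play all round the foot). The foot's cap top is 26 above this point, and it is gripped about 5 above it. Axes as the rack's, z up. It stays with the rack when the foot is taken away. Sizes in mm.
- seat_3 (a point): Where the centre of the foot standing in the last seat, farthest from the pin, is at the start: on the seat's axis, 26 above the seat's floor, 36 above the table (the seat's floor is 10 above the table, 8 below the rack's top; 1 play all round the foot). The foot's cap top is 26 above this point, and it is gripped about 5 above it. Axes as the rack's, z up. It stays with the rack when the foot is taken away. Sizes in mm.
- row_mid (a point): The feet's springs (this point: middle of the rack's top). A cap sinks straight down and springs back; spoiled beyond 9, stop at 11. One foot is soft, one medium, one firm, in any seats, known only by feel: the cap starts to move at about 1.4 N (soft), 2.9 N (medium), 5.1 N (firm) and 6 down pushes back with about 4 N, 8.5 N, 15 N. Sizes in mm.
- breeder: Fixed clear acrylic breeder box, open on top, 158 (x) x 222 (y) x 46 tall, walls 4, floor 4, white rim, split by one cross wall into a wide and a narrow compartment. Origin under its centre; z up. Sizes in mm.
- wide_floor (a point): Centre of the floor of the wide compartment (inner size 150 in x by 120 in y; on the box's -y side), 4 above the table. Axes as the box's. Sizes in mm.
- narrow_floor (a point): Centre of the floor of the narrow compartment (inner size 150 in x by 90 in y; on the box's +y side), 4 above the table. Axes as the box's. Sizes in mm.
- pellet_tub: bystander: closed orange plastic pellet tub, round, 70 diameter, 75 tall, standing; origin under its centre. Sizes in mm.
- feeding_ring: bystander: flat white plastic feeding ring, 66 outside, 50 inside, 8 thick, lying in front of the rack; origin under its centre. Sizes in mm.
- spatula: bystander: short steel spatula with a wooden handle, about 160 long, lying behind the rack (away from the robot); origin on its underside. Sizes in mm.
- test_jar: bystander: small glass jar with white cap, 52 diameter, 70 tall; origin under its centre. Sizes in mm.
- glass_scraper: bystander: black glass scraper block 70 x 40 x 22 with a bow handle, 44 tall in all; origin under its centre. Sizes in mm.
- dosing_cup: bystander: white open cup, 56 across the rim, 45 tall; origin under its centre. Sizes in mm.
- air_pump: bystander: fixed black air pump, about 160 x 100 x 80 tall, at the table's right side; origin under its centre. Sizes in mm.

How it is judged (in metres and radians):
On the way, in this order (a step that is already met when the one before it is completed fails the run):
1. the foot in the first seat is held pressed 4 to 8 mm down (((horizontal distance between foot_a_mid and seat_1 below 0.012 m and z of foot_a_cap in the frame of foot_a_mid between 0.018 and 0.022 m) or (horizontal distance between foot_b_mid and seat_1 below 0.012 m and z of foot_b_cap in the frame of foot_b_mid between 0.018 and 0.022 m) or (horizontal distance between foot_c_mid and seat_1 below 0.012 m and z of foot_c_cap in the frame of foot_c_mid between 0.018 and 0.022 m))), for 0.25 s.
2. the foot in the middle seat is held pressed 4 to 8 mm down (((horizontal distance between foot_a_mid and seat_2 below 0.012 m and z of foot_a_cap in the frame of foot_a_mid between 0.018 and 0.022 m) or (horizontal distance between foot_b_mid and seat_2 below 0.012 m and z of foot_b_cap in the frame of foot_b_mid between 0.018 and 0.022 m) or (horizontal distance between foot_c_mid and seat_2 below 0.012 m and z of foot_c_cap in the frame of foot_c_mid between 0.018 and 0.022 m))), for 0.25 s.
3. the foot in the last seat is held pressed 4 to 8 mm down (((horizontal distance between foot_a_mid and seat_3 below 0.012 m and z of foot_a_cap in the frame of foot_a_mid between 0.018 and 0.022 m) or (horizontal distance between foot_b_mid and seat_3 below 0.012 m and z of foot_b_cap in the frame of foot_b_mid between 0.018 and 0.022 m) or (horizontal distance between foot_c_mid and seat_3 below 0.012 m and z of foot_c_cap in the frame of foot_c_mid between 0.018 and 0.022 m))), for 0.25 s.
At the end, for the whole second after the job is handed in: The softest foot stands upright (within 0.12 rad) at rest on the floor of the wide compartment, the firmest stands likewise in the narrow compartment, the medium one stands upright in its own seat, within 6 mm of where it was (x of foot_b_mid in the frame of wide_floor between -0.062 and 0.062 m and y of foot_b_mid in the frame of wide_floor between -0.046 and 0.046 m and z of foot_b_mid in the frame of wide_floor between 0.022 and 0.03 m and angle between each of foot_b_mid, foot_a_mid, foot_c_mid's own z axis and vertical below 0.12 rad and x of foot_a_mid in the frame of narrow_floor between -0.062 and 0.062 m and y of foot_a_mid in the frame of narrow_floor between -0.031 and 0.031 m and z of foot_a_mid in the frame of narrow_floor between 0.022 and 0.03 m and distance of foot_c_mid from where it was at the start of the episode below 0.006 m and linear speed of each of foot_a_cap, foot_b_cap, foot_c_cap below 0.03 m/s); the robot touches nothing.
It fails at once if a foot's cap is squeezed more than 9 mm down (z of foot_a_cap in the frame of foot_a_mid below 0.017 m or z of foot_b_cap in the frame of foot_b_mid below 0.017 m or z of foot_c_cap in the frame of foot_c_mid below 0.017 m).
It fails at once if something bears on a cap with more than 24 N (contact force between anything else and foot_a_cap above 24 N or contact force between anything else and foot_b_cap above 24 N or contact force between anything else and foot_c_cap above 24 N).
It fails at once if a bystander is shifted by more than 20 mm (distance of any of pellet_tub, feeding_ring, spatula, test_jar, glass_scraper, dosing_cup from where it was at the start of the episode above 0.02 m).
It also fails if it takes over 72 s, if anything falls off the work surface, if the arm or the gripper's body presses on something with over 40 N, if the wrist force passes 120 N, or if a joint passes its speed limit or range.

## Working session

There is one attempt and no reset: what is moved stays moved. The work goes in short steps, each a Python script; the robot and the scene stay as the last script left them, time stands still between calls to the robot, and variables do not carry over. Pictures are saved under pics/ and viewed, and the job is handed in when it is done.

```bash
mkdir -p pics; ls
python3 - <<'E'
from workcell import *
import cv2,numpy as np,pickle
s=read_state();print(s)
print(grip_point_offset)
for n in("scene","top"):
    c=camera(n);cv2.imwrite(f"pics/{n}0.png",c["image"]);pickle.dump(c,open(f"{n}0.pkl","wb"))
    print(n,{k:v for k,v in c.items() if k not in("image","range_z")})
E
```

```text
pics
{'time': 0.0, 'qpos': array([ 1.1288085 ,  0.52195636, -0.03631002,  1.60000366,  0.02123111,
        1.02109297, -0.11280115]), 'qvel': array([ 0.00064787,  0.00069458,  0.00130565, -0.00040021,  0.00030763,
        0.00070897,  0.00109717]), 'joint_efforts': array([ 1.27538580e-03, -9.27122927e+01,  1.98049307e+00, -3.69928086e+01,
        1.80504424e-02,  8.26178351e-03,  8.40428152e-05]), 'eef_pos': array([ 226.86409985, -581.98222393,  198.96343411]), 'tool_rot': array([[ 3.63272110e-01, -9.31682957e-01, -4.92431523e-04],
       [-9.31682474e-01, -3.63272426e-01,  9.55398987e-04],
       [-1.06901575e-03,  1.11720014e-04, -9.99999422e-01]]), 'ft_force': array([-0.86022196, -0.05996868, -0.29748135]), 'torque': array([-0.00788724,  0.01311007,  0.02976983]), 'finger_gap': 85.39752816637711}
-18.700000000000003
scene {'fx': 387.99724054729927, 'fy': 387.99724054729927, 'cx': 257.1758763096199, 'cy': 193.46033789109356, 'cam_to_world': array([[ 7.55057323e-01, -5.71176619e-01,  3.21940536e-01,
         1.03647132e+03],
       [ 6.55649512e-01,  6.55147197e-01, -3.75374304e-01,
        -5.79817301e+02],
       [ 3.48658538e-03,  4.94509273e-01,  8.69165360e-01,
         1.23707530e+03],
       [ 0.00000000e+00,  0.00000000e+00,  0.00000000e+00,
         1.00000000e+00]])}
top {'fx': 362.24983858933865, 'fy': 362.24983858933865, 'cx': 252.75320254533787, 'cy': 190.5436851289165, 'cam_to_world': array([[-9.78895454e-02,  9.73451058e-01, -2.06907408e-01,
         3.61527833e+02],
       [-9.95187579e-01, -9.48313559e-02,  2.46717897e-02,
        -3.43445214e+01],
       [ 4.39546970e-03,  2.08326793e-01,  9.78049399e-01,
         1.12431497e+03],
       [ 0.00000000e+00,  0.00000000e+00,  0.00000000e+00,
         1.00000000e+00]])}
```

View pics/scene0.png

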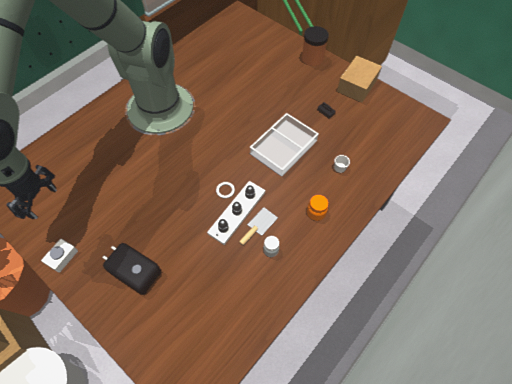

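View pics/top0.png

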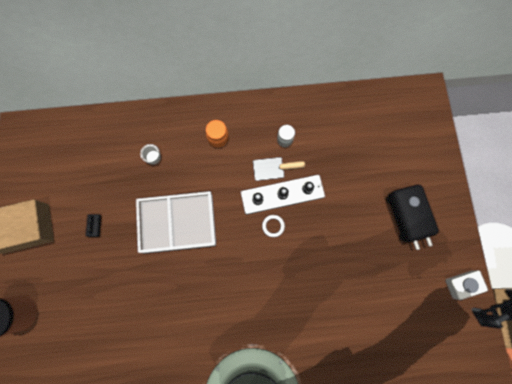

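The top view shows the rack around (283,194), with its pin at the right end near (319,184), and feet at about (308,188), (283,193) and (258,199). The breeder box is around (176,222), with its wide compartment on the right. I'll enlarge both areas.

Run:
```python
import cv2,pickle,numpy as np
c=pickle.load(open("top0.pkl","rb"))["image"]
cv2.imwrite("pics/t_rack.png",cv2.resize(c[165:245,235:335],None,fx=7,fy=7,interpolation=cv2.INTER_CUBIC))
cv2.imwrite("pics/t_box.png",cv2.resize(c[182:262,126:226],None,fx=7,fy=7,interpolation=cv2.INTER_CUBIC))
c=pickle.load(open("scene0.pkl","rb"))["image"]
cv2.imwrite("pics/s_rack.png",cv2.resize(c[172:252,200:300],None,fx=7,fy=7,interpolation=cv2.INTER_CUBIC))
```

```text
(no output)
```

View pics/t_rack.png

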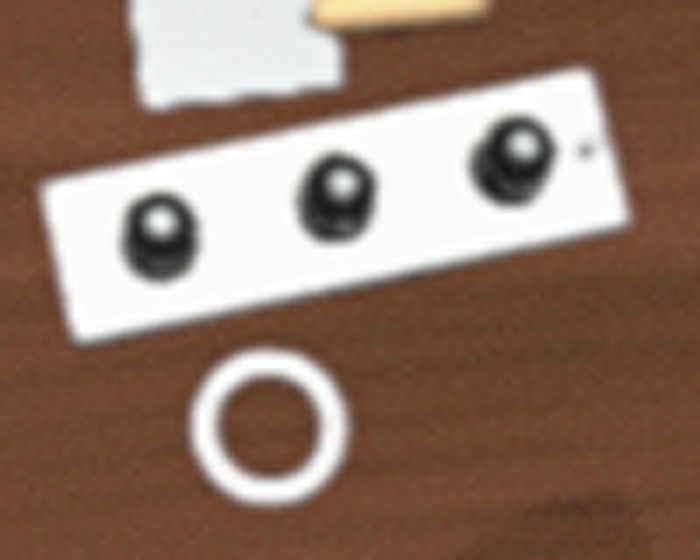

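View pics/t_box.png

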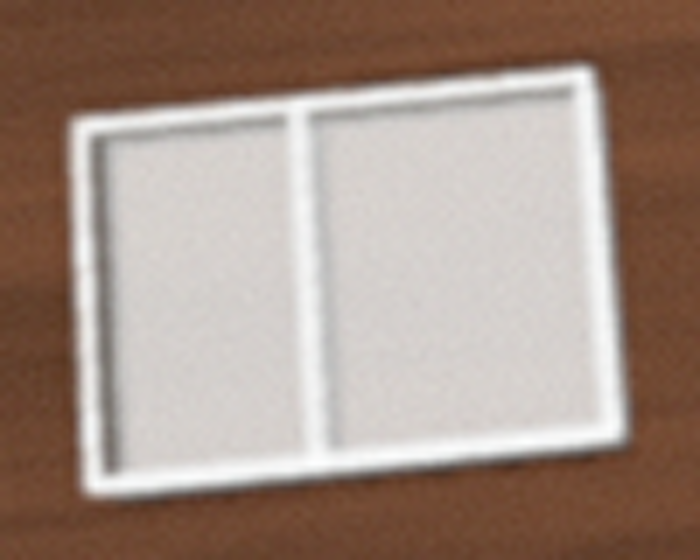

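View pics/s_rack.png

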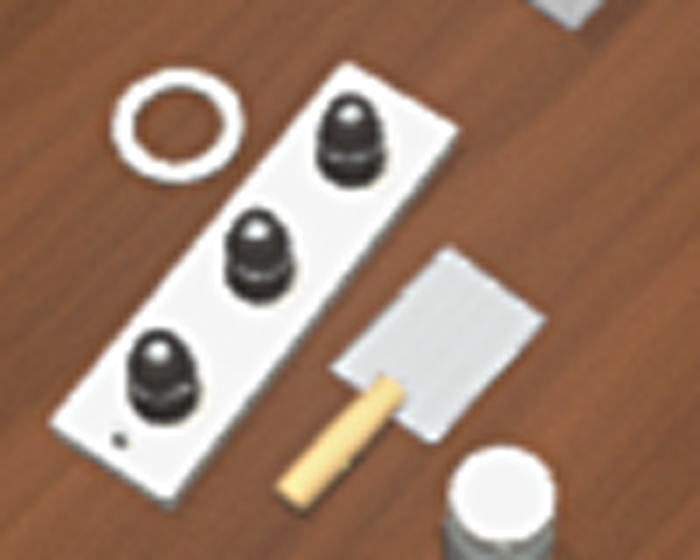

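```bash
cat > vis.py <<'E'
import numpy as np
def proj(c,uv,z):
    x=(uv[0]-c["cx"])/c["fx"];y=(uv[1]-c["cy"])/c["fy"]
    d=c["cam_to_world"][:3,:3]@np.array([x,-y,-1.]);o=c["cam_to_world"][:3,3]
    return (o+d*(z-o[2])/d[2])[:2]
def crop(p,off,k=7): return np.array([(p[0]+.5)/k-.5+off[0],(p[1]+.5)/k-.5+off[1]])
E
python3 - <<'E'
import pickle,numpy as np
from vis import *
t=pickle.load(open("top0.pkl","rb"));s=pickle.load(open("scene0.pkl","rb"))
def rect(c,off,pts,z,n):
    P=np.array([proj(c,crop(p,off),z) for p in pts]); print(n,P.round(1).tolist(),"ctr",P.mean(0).round(1),"sides",[round(float(np.linalg.norm(P[i]-P[(i+1)%4])),1) for i in range(4)])
    e=P[1]-P[0]+P[2]-P[3];print(" ang01",np.degrees(np.arctan2(e[1],e[0]))); e=P[2]-P[1]+P[3]-P[0];print(" ang12",np.degrees(np.arctan2(e[1],e[0])))
rect(t,(235,165),[(42,186),(590,70),(630,222),(78,342)],18,"rack top")
rect(s,(200,172),[(347,62),(458,128),(170,507),(50,424)],18,"rack scene")
rect(t,(126,182),[(72,117),(595,66),(628,440),(90,492)],46,"box top")
print("pin",proj(t,crop((586,150),(235,165)),38),proj(s,crop((119,439),(200,172)),38))
for p in [(523,143),(343,182),(163,217)]: print("cap top",proj(t,crop(p,(235,165)),62))
for p in [(157,347),(256,227),(351,112)]: print("cap scene",proj(s,crop(p,(200,172)),62))
# depth check around caps
for c,n in((t,"top"),(s,"scene")):
    R=c["range_z"]; v,u=np.mgrid[:384,:512]
    x=(u-c["cx"])/c["fx"]*R; y=-(v-c["cy"])/c["fy"]*R
    W=np.stack([x,y,-R],-1)@c["cam_to_world"][:3,:3].T+c["cam_to_world"][:3,3]
    m=(W[...,2]>54)&(W[...,2]<72)&(R>0)&(abs(W[...,0]-575)<70)&(abs(W[...,1]+110)<130)
    Q=W[m]; print(n,len(Q)); 
    for y0 in(-200,-120,-40):
        q=Q[abs(Q[:,1]-y0)<38]; print(len(q), q.mean(0) if len(q) else None, np.median(q[:,2]) if len(q) else None)
E
```

```text
rack top [[597.4, -24.2], [626.6, -274.9], [555.7, -283.1], [525.9, -33.6]] ctr [ 576.4 -154. ] sides [252.3, 71.4, 251.3, 72.0]
 ang01 -83.27010927254142
 ang12 -172.93635357900018
rack scene [[526.4, -31.1], [596.5, -23.3], [628.7, -274.7], [554.6, -281.6]] ctr [ 576.6 -152.7] sides [70.5, 253.5, 74.4, 252.1]
 ang01 5.823552198142709
 ang12 -83.13103325567002
box top [[600.1, 292.8], [600.7, 66.3], [438.7, 64.3], [439.1, 290.3]] ctr [519.7 178.4] sides [226.5, 162.0, 225.9, 161.0]
 ang01 -89.98640070263288
 ang12 -179.2057823443077
pin [ 586.01385452 -263.83067536] [ 592.96907093 -270.37605759]
cap top [ 586.74171037 -232.19121563]
cap top [ 577.21427371 -153.13710684]
cap top [569.4872631  -74.82508262]
cap scene [ 582.3680346  -230.20248387]
cap scene [ 574.10691731 -151.1569539 ]
cap scene [565.84192766 -71.58055034]
top 198
60 [ 584.68771099 -223.07530149   62.04000282] 62.089225190443585
61 [ 575.00618055 -142.44168555   61.63823183] 61.51225055492705
52 [566.77611006 -69.55775742  61.58783381] 62.29489679897256
scene 144
47 [ 585.62333263 -218.04853614   61.8495372 ] 61.836331210457274
48 [ 575.77064085 -134.61357233   61.38051774] 61.83435754832101
31 [568.28319435 -69.92615135  61.89981333] 62.72170542856452
```

```bash
cat > h.py <<'E'
from workcell import *
import numpy as np
C=np.array([576.5,-153.3]);a=np.radians(6.8)
def R(a):
    x=np.array([np.cos(a),np.sin(a),0]);z=np.array([0,0,-1.]);return np.column_stack([x,np.cross(z,x),z])
seat={i:C+(i-2)*80*np.array([-np.sin(a),np.cos(a)]) for i in(1,2,3)}
def ft(n=8,dt=.02):
    f=[];z=[]
    for _ in range(n):
        s=read_state();f.append(s["ft_force"]);z.append(s["eef_pos"][2]);wait(dt)
    f=np.array(f);return f.mean(0),f.std(0),np.mean(z),s["eef_pos"]
E
python3 - <<'E'
from h import *
clamp()
for y in (a,a+np.pi):
    q=inverse_kinematics([*seat[1],200],R(y));print(y,None if q is None else np.round(q,2))
try: movep([*seat[1],200],R(a))
except PlanningError as e: print(e)
print(read_state()["time"],read_state()["eef_pos"],read_state()["finger_gap"],np.round(read_state()["qpos"],2))
movel([*seat[1],72],max_speed=150); wait(.2)
print(ft(), read_state()["time"],seat)
E
```

```text
0.11868238913561441 [ 0.57  0.56 -0.43  1.57  0.25  1.07  0.19]
3.2602750427254077 [ 0.    0.57  0.43  1.6  -0.26  1.03 -2.51]
2.6833 [ 585.34057471 -234.29451486  199.94302632] -0.18228236048540178 [ 0.57  0.56 -0.43  1.57  0.25  1.07  0.19]
(array([-0.38831931,  0.20380893, -0.11066847]), array([0.6118333 , 0.32827706, 0.53656607]), np.float64(72.60474892287513), array([ 586.15594395, -232.83907855,   72.45916358])) 4.0167 {1: array([ 585.97231746, -232.73724065]), 2: array([ 576.5, -153.3]), 3: array([567.02768254, -73.86275935])}
```

Run:
```python
from h import *
import cv2
c=camera("scene")["image"][172:252,200:300];d=camera("top")["image"][165:245,235:335]
cv2.imwrite("pics/p1.png",cv2.resize(np.hstack([c,d]),None,fx=4,fy=4,interpolation=cv2.INTER_CUBIC))
```

```text
(no output)
```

View pics/p1.png

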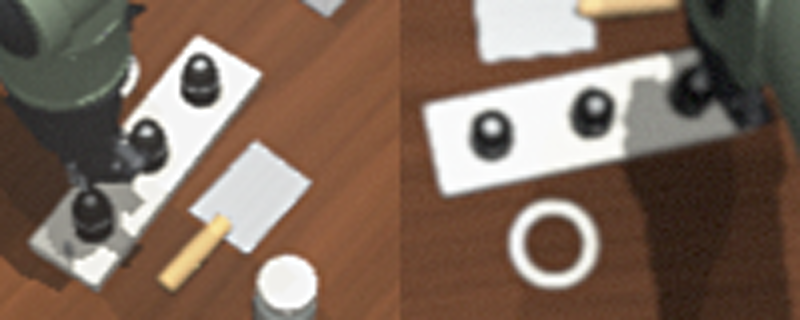

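Run:
```python
from h import *
import cv2
p=read_state()["eef_pos"]
out=[]
for n,o in(("scene",(160,110)),("top",(270,130))):
    c=camera(n);T=np.linalg.inv(c["cam_to_world"])
    for q in (p,[*p[:2],130]):
        x=T@[*q,1];u=c["cx"]+c["fx"]*x[0]/-x[2];v=c["cy"]-c["fy"]*x[1]/-x[2];print(n,u,v)
        im=c["image"] if q is p else im
        im=cv2.resize(im[o[1]:o[1]+120,o[0]:o[0]+100],None,fx=4,fy=4,interpolation=cv2.INTER_CUBIC) if q is p else im
        cv2.drawMarker(im,(int((u-o[0]+.5)*4),int((v-o[1]+.5)*4)),(0,0,255) if q is p else (0,255,0),0,12,1)
    out.append(im)
    # depth along tcp pixel
cv2.imwrite("pics/p2.png",np.hstack(out)); print(p,read_state()["tool_rot"])
```

```text
scene 222.036175993142 221.009806771328
scene 220.6727597638449 213.16624003009872
top 310.05574560162853 184.4380333507438
top 313.3097228662814 179.8403368549948
[ 586.0626902  -232.80337105   72.19746682] [[ 9.92969313e-01  1.18372056e-01  1.83580601e-05]
 [ 1.18372056e-01 -9.92969313e-01 -2.33322380e-05]
 [ 1.54671053e-05  2.53412776e-05 -1.00000000e+00]]
```

View pics/p2.png

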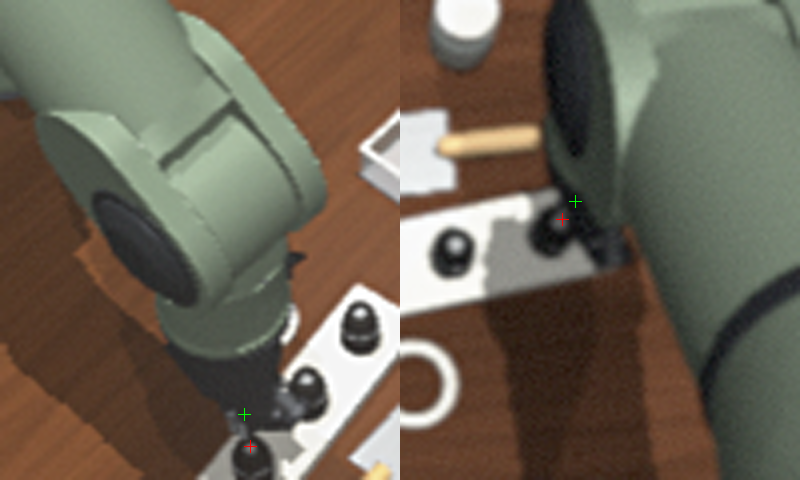

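The projected TCP, about 10 mm above the cap, falls on foot 1's cap in both views: scene (222,221) and top (310,184). The alignment is good, so I'll press the first cap.

```bash
cat >> h.py <<'E'
def press(i,final=56.2):
    p=seat[i]
    f0,s0,z0,_=ft(15); print("base",f0.round(2),z0.round(2))
    movel([*p,64],max_speed=60)
    for z,v in((60.,20),(58.,20),(final,20)):
        g=movel([*p,z],max_speed=v,guard=20)
        f,s,zz,_=ft(15 if z!=final else 30)
        print("cmd",z,"z",round(zz,2),"dF",(f-f0).round(2),"guard",g)
        if g: break
    movel([*p,80],max_speed=60)
    print("t",read_state()["time"])
E
python3 -c "
from h import *
press(1)"
```

```text
base [ 0.1   0.04 -0.11] 72.01
cmd 60.0 z 60.06 dF [-0.06 -0.35  0.08] guard False
cmd 58.0 z 57.97 dF [-0.16  0.12  0.21] guard False
cmd 56.2 z 56.2 dF [-0.12  0.08  0.11] guard False
t 7.15
```

No contact force at all, even at z = 56. I need to see where the fingertips actually are.

Run:
```python
from h import *
import cv2
movel([*seat[1],63],max_speed=60)
p=read_state()["eef_pos"];print(p,read_state()["finger_gap"])
out=[]
for n,o in(("scene",(200,190)),("top",(275,160))):
    c=camera(n);T=np.linalg.inv(c["cam_to_world"])
    im=cv2.resize(c["image"][o[1]:o[1]+50,o[0]:o[0]+50],None,fx=8,fy=8,interpolation=cv2.INTER_CUBIC)
    for q,col in ((p,(0,0,255)),([*p[:2],120],(0,255,0))):
        x=T@[*q,1];u=c["cx"]+c["fx"]*x[0]/-x[2];v=c["cy"]-c["fy"]*x[1]/-x[2]
        cv2.drawMarker(im,(int((u-o[0]+.5)*8),int((v-o[1]+.5)*8)),col,0,10,1)
    out.append(im)
    Rz=c["range_z"]; v,u=np.mgrid[:384,:512]
    W=np.stack([(u-c["cx"])/c["fx"]*Rz,-(v-c["cy"])/c["fy"]*Rz,-Rz],-1)@c["cam_to_world"][:3,:3].T+c["cam_to_world"][:3,3]
    m=(Rz>0)&(np.hypot(W[...,0]-p[0],W[...,1]-p[1])<60)&(W[...,2]>40)&(W[...,2]<140)
    Q=W[m]; 
    for z in range(40,140,10):
        q=Q[(Q[:,2]>=z)&(Q[:,2]<z+10)]
        if len(q): print(n,z,len(q),q[:,:2].min(0).round(),q[:,:2].max(0).round())
cv2.imwrite("pics/p3.png",np.hstack(out))
```

```text
[ 585.67188812 -232.52544511   62.3189514 ] 0.38128506088905406
scene 40 34 [ 569. -264.] [ 603. -214.]
scene 50 20 [ 579. -247.] [ 603. -216.]
scene 60 36 [ 575. -245.] [ 598. -218.]
scene 90 1 [ 593. -238.] [ 593. -238.]
scene 100 10 [ 573. -244.] [ 598. -237.]
scene 110 9 [ 575. -243.] [ 599. -236.]
scene 120 5 [ 584. -243.] [ 599. -236.]
scene 130 7 [ 578. -245.] [ 600. -237.]
top 40 30 [ 569. -242.] [ 603. -215.]
top 50 11 [ 572. -233.] [ 602. -215.]
top 60 35 [ 574. -236.] [ 597. -219.]
top 90 1 [ 579. -225.] [ 579. -225.]
top 100 3 [ 578. -226.] [ 584. -221.]
top 110 8 [ 572. -230.] [ 591. -221.]
top 120 3 [ 572. -228.] [ 586. -221.]
```

View pics/p3.png

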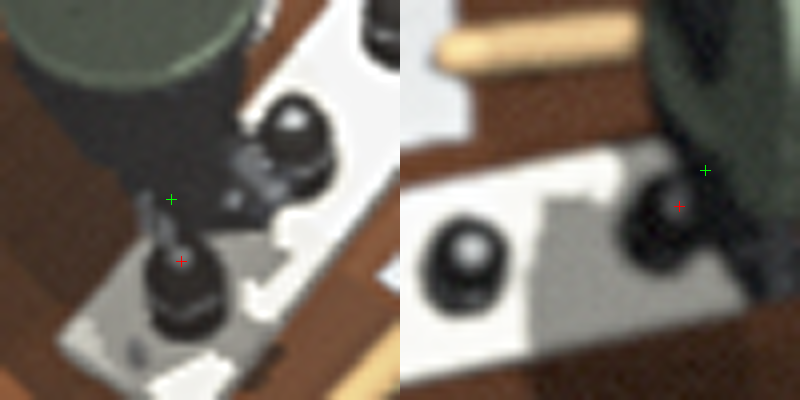

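Run:
```python
import cv2,pickle,numpy as np
c=pickle.load(open("scene0.pkl","rb"));T=np.linalg.inv(c["cam_to_world"]);o=(0,150)
im=cv2.resize(c["image"][150:225,0:80],None,fx=8,fy=8,interpolation=cv2.INTER_CUBIC)
x0=np.array([.363,-.932,0])
for q,col in (((227,-582,199),(0,0,255)),((227,-582,218),(0,255,0)),((227,-582,253),(255,0,0)),(np.array([227,-582,212])+42*x0,(0,255,255)),(np.array([227,-582,212])-42*x0,(0,255,255))):
        x=T@[*q,1];u=c["cx"]+c["fx"]*x[0]/-x[2];v=c["cy"]-c["fy"]*x[1]/-x[2]
        cv2.drawMarker(im,(int((u-o[0]+.5)*8),int((v-o[1]+.5)*8)),col,0,12,1)
cv2.imwrite("pics/p4.png",im)
for n in("scene","top"):
    c=pickle.load(open(n+"0.pkl","rb"))
    Rz=c["range_z"]; v,u=np.mgrid[:384,:512]
    W=np.stack([(u-c["cx"])/c["fx"]*Rz,-(v-c["cy"])/c["fy"]*Rz,-Rz],-1)@c["cam_to_world"][:3,:3].T+c["cam_to_world"][:3,3]
    m=(Rz>0)&(np.hypot(W[...,0]-227,W[...,1]+582)<75)&(W[...,2]>130)&(W[...,2]<300)
    Q=W[m]-[227,-582,0]; a=Q@x0; b=Q@np.array([.932,.363,0])
    for z in range(130,300,10):
        k=(Q[:,2]>=z)&(Q[:,2]<z+10)
        if k.any(): print(n,z,k.sum(),"x",a[k].min().round(),a[k].max().round(),"y",b[k].min().round(),b[k].max().round())
```

```text
scene 240 5 x -45.0 48.0 y -9.0 7.0
scene 250 31 x -55.0 55.0 y -13.0 13.0
scene 260 31 x -56.0 56.0 y -8.0 12.0
scene 270 29 x -55.0 56.0 y -5.0 12.0
scene 280 22 x -67.0 59.0 y 1.0 12.0
scene 290 114 x -74.0 73.0 y -12.0 15.0
top 240 16 x -49.0 47.0 y -9.0 12.0
top 250 42 x -56.0 48.0 y -6.0 12.0
top 260 35 x -56.0 50.0 y -3.0 13.0
top 270 16 x -56.0 44.0 y 7.0 12.0
top 280 5 x -56.0 -45.0 y 8.0 14.0
top 290 56 x -74.0 -38.0 y -12.0 15.0
```

View pics/p4.png

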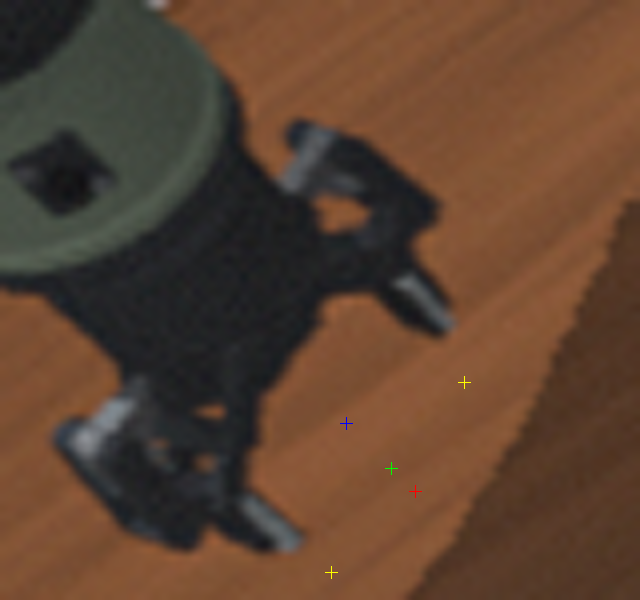

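The initial depth image explains it. The open fingertips sit at z≈245 while the reported TCP was 199, of which only 13 mm is the opening swing. The real finger ends are therefore about 33 mm behind the reported TCP. I'll get the exact offset by touch on cap 1, in small guarded steps.

Run:
```python
from h import *
p=seat[1]
f0,_,z0,_=ft(15);print(f0.round(2),z0.round(2))
print(movel([*p,40],max_speed=40,guard=3.5),read_state()["eef_pos"][2])
z=40.
while z>14:
    f,_,zz,_=ft(10);d=(f-f0)[2];print(z,round(zz,2),round(d,2))
    if d>1.0: break
    z-=1.0; movel([*p,z],max_speed=20,guard=12)
print(read_state()["time"])
```

```text
[ 0.08 -0.17 -0.08] 63.17
False 40.0306151632479
40.0 40.2 0.04
39.0 39.02 0.23
38.0 37.96 0.17
37.0 36.97 -0.11
36.0 35.97 0.52
35.0 34.97 0.05
34.0 33.97 0.18
33.0 32.97 -0.17
32.0 31.96 0.24
31.0 30.97 0.01
30.0 30.13 2.69
12.9917
```

Run:
```python
from h import *
p=seat[1]; b=-0.08
for z,n in((28,8),(26,8),(24.4,28)):
    g=movel([*p,z],max_speed=15,guard=18)
    f,s,zz,_=ft(n);print(z,round(zz,2),round(f[2]-b,2),g)
    if g: break
movel([*p,48],max_speed=80);print(read_state()["time"])
```

```text
28 28.07 4.73 False
26 26.16 6.63 False
24.4 24.67 8.33 False
14.9917
```

Seat 1 is the medium foot: 8.3 N at about 5.8 mm, with first contact at a reported z of about 30.4. Now I'll press seats 2 and 3.

Run:
```python
from h import *
for i in(2,3):
    p=seat[i]
    movel([*p,48],max_speed=120)
    f0,_,z0,_=ft(12)
    movel([*p,33],max_speed=60,guard=6)
    for z,n in((29.4,6),(27,6),(24.5,28)):
        g=movel([*p,z],max_speed=20,guard=19)
        f,s,zz,_=ft(n);print(i,z,round(zz,2),(f-f0).round(2),g)
        if g: break
    movel([*p,48],max_speed=80);print(read_state()["time"])
```

```text
2 29.4 29.78 [-0.21  0.32  5.83] False
2 27 27.58 [-1.89  0.19  9.33] False
2 24.5 25.33 [-2.55  0.98 13.36] False
18.3917
3 29.4 29.55 [0.97 0.3  1.42] False
3 27 27.03 [ 1.46 -0.18  2.94] False
3 24.5 24.54 [2.04 0.09 3.64] False
21.7917
```

Seat 2 is firm (13.4 N at about 5 mm) and seat 3 is soft (3.6 N at about 6 mm). Next I'll grip the soft foot in seat 3.

Run:
```python
from h import *
import cv2
p=seat[3]
for q,y in(([*p,-11],a),([519.7,131.4,-17],.0),([519.7,240.4,-17],.0),([*seat[2],-11],a)):
    print(inverse_kinematics(q,R(y)) is not None)
open_gripper()
print(movel([*p,-11],max_speed=80,guard=10),read_state()["eef_pos"])
clamp(); s=read_state();print(s["finger_gap"],s["ft_force"],s["time"])
c=camera("scene")["image"][150:250,190:320]
cv2.imwrite("pics/g3.png",cv2.resize(c,None,fx=6,fy=6,interpolation=cv2.INTER_CUBIC))
```

```text
True
True
True
True
False [567.29380956 -73.86078282 -10.68379957]
34.538687334203885 [-2.21254759 -0.40988717  8.94918223] 23.9917
```

View pics/g3.png

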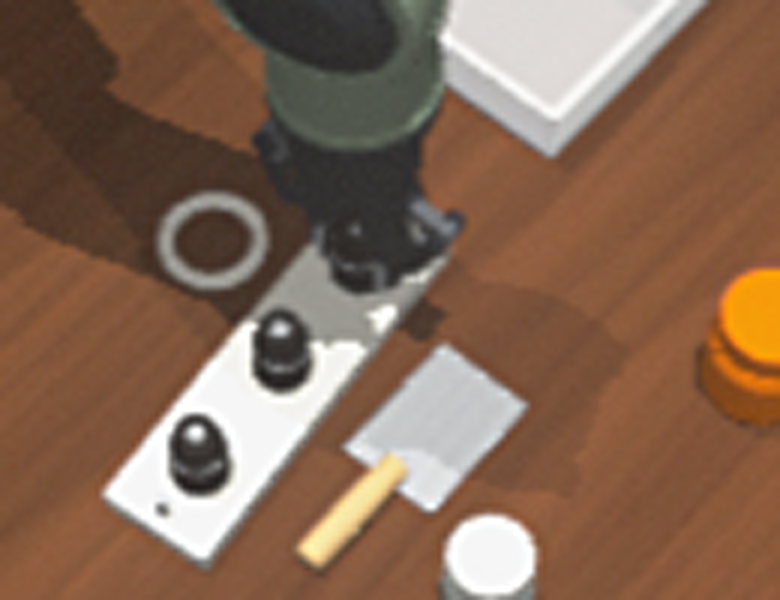

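Run:
```python
from h import *
import cv2
p=seat[3]; w=[520,131.4]
movel([*p,62],max_speed=120); print(read_state()["finger_gap"],read_state()["ft_force"])
movel([*w,62],frame=R(0.006),max_speed=200)
c=camera("scene")["image"][100:230,220:350];d=camera("top")["image"][170:300,120:250]
cv2.imwrite("pics/c3.png",cv2.resize(np.hstack([c,d]),None,fx=3,fy=3,interpolation=cv2.INTER_CUBIC))
print(read_state()["eef_pos"],read_state()["time"])
```

```text
34.32012469950729 [ 0.83903247  0.84655753 -0.89066398]
[520.21384652 130.20180012  61.89474264] 26.1
```

View pics/c3.png

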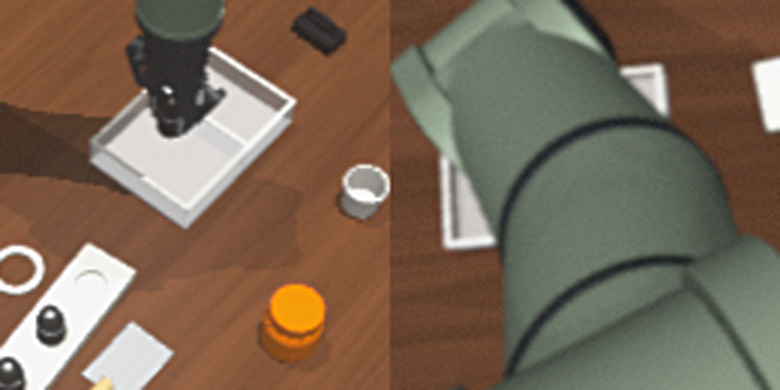

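The foot is held at scene crop (172,125), above the wide compartment, and seat 3 is empty. I'll lower it with a guard.

Run:
```python
from h import *
import cv2
w=[520,131.4]
movel([*w,-8],max_speed=120); wait(.1)
print(movel([*w,-19],max_speed=20,guard=5),read_state()["eef_pos"],read_state()["ft_force"])
open_gripper(); wait(.1)
movel([*w,70],max_speed=150)
movel([*seat[2],60],frame=R(a),max_speed=220)
c=camera("scene")["image"][100:230,220:350];d=camera("top")["image"][170:300,120:250]
cv2.imwrite("pics/d3.png",cv2.resize(np.hstack([c,d]),None,fx=3,fy=3,interpolation=cv2.INTER_CUBIC))
print(read_state()["time"])
```

```text
True [520.09155218 131.39923216 -16.50441234] [-0.79076005 -0.53342084  9.47348925]
30.3333
```

View pics/d3.png

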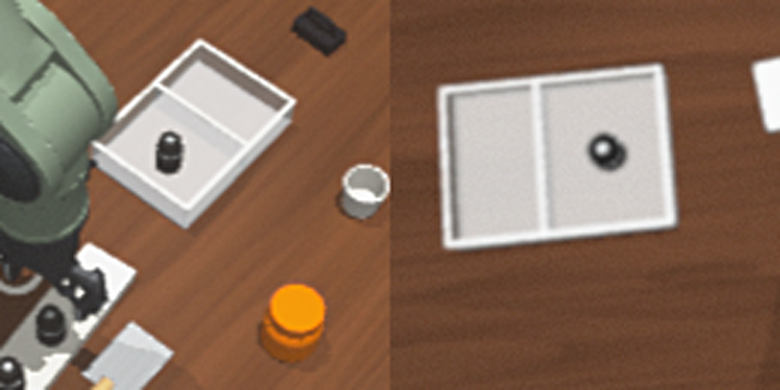

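The soft foot stands upright in the middle of the wide compartment, at top crop (606,151). Next is the firm foot in seat 2.

Run:
```python
from h import *
p=seat[2]; w=[520,240.4]
print(movel([*p,-11],max_speed=90,guard=10),read_state()["eef_pos"])
clamp();print(read_state()["finger_gap"])
movel([*p,62],max_speed=120);print(read_state()["finger_gap"])
movel([*w,62],frame=R(0.006),max_speed=200)
movel([*w,-8],max_speed=120); wait(.1)
print(movel([*w,-19],max_speed=20,guard=5),read_state()["eef_pos"],read_state()["ft_force"])
open_gripper(); wait(.1)
movel([*w,80],max_speed=150)
movel([400,-150,180],max_speed=250)
import cv2
c=camera("scene")["image"][100:250,200:350];d=camera("top")["image"][110:260,120:330]
c=cv2.resize(c,None,fx=3,fy=3,interpolation=cv2.INTER_CUBIC);d=cv2.resize(d,None,fx=3,fy=3,interpolation=cv2.INTER_CUBIC)
cv2.imwrite("pics/e1.png",c);cv2.imwrite("pics/e2.png",d)
import pickle
print(read_state()["time"])
```

```text
False [ 576.83338073 -153.35864609  -10.58923378]
34.14688497266023
34.33837333363514
True [520.09033367 240.40787721 -16.47394287] [-1.45964456 -1.07876714  9.33685971]
39.3667
```

View pics/e1.png

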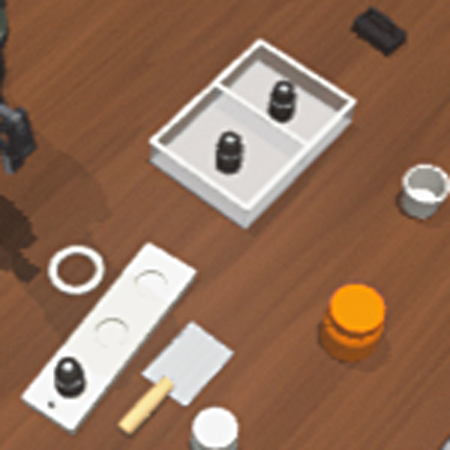

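View pics/e2.png

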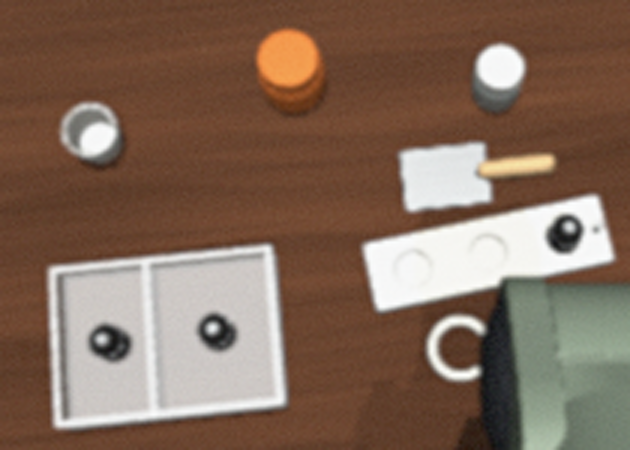

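Both feet stand upright in their compartments, near the middle: wide at (215,330) and narrow at (107,341) in the top crop. The medium foot is still in seat 1 and the bystanders look unmoved, so I'm handing in.

```bash
python3 -c "
from workcell import *
print(read_state()['ft_force']);finish_job()"
```

```text
[-0.15828456 -0.31910407  1.14029814]
the job is handed in; nothing more can be done
```

I pressed the three feet in order from the pin, placed the softest and firmest in the breeder box, and handed the job in at about 39 s of the 72 s allowed.

| Seat | Force at depth | Foot | Where it is now |
|---|---|---|---|
| 1 (by the pin) | 8.3 N at about 5.8 mm | medium | left in its seat |
| 2 (middle) | 13.4 N at about 5 mm | firmest | narrow compartment |
| 3 (last) | 3.6 N at about 6 mm | softest | wide compartment |

**What disagreed:** my first press on seat 1 made no contact. The real fingertips turned out to be about 32 mm behind the reported tool point. I measured the offset by touching cap 1 and corrected for it in every press and grip after that. The firm press came out at about 5 mm rather than 6 because the arm gave slightly, but that is still inside the 4 to 8 mm band.

**Last checks:** the final pictures show both feet standing upright near the middle of their compartments and the medium foot upright in seat 1. The bystanders I could see looked unmoved, though part of the feeding ring was hidden in one view and the air pump was outside the final crops. These were checks by eye; I did not re-measure final positions. At hand-in the gripper was open and well clear of everything, with about 1 N on the force sensor, roughly noise level.

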